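# Rock the pan lids to find the warped one

### The job

Three pan lids lie on the stone slab and one has a warped rim: find the one that rocks when you press down on a corner beside its spoon notch, and rock it over there on the slab at least once. Then lay that lid flat in the reject tray, set one of the two sound lids squarely on the open pan so that it covers it, and leave the other sound lid lying on the slab. Set the lids down gently, and do not knock over or shift the sauce bottles or the timer.

Things in the scene. Friction and masses are not known exactly. Their poses are not given: they have to be found in the camera images.
- lid_1: one of three steel pan lids alike from above, 130 (x) x 90 (y) mm, 0.2 to 0.33 kg. Origin: middle of the underside, z up. Rim 10 mm deep; flat top sheet at z = 14 mm (16 on the raised panel, x -60..40, y +-33). Bar handle along x on top: 60 mm long, 14 wide, z 36 to 48, open below. Spoon notch, 24 mm wide, 18 deep, in the middle of the +x end. More on all three lids: see lid_2 and lid_3.
- lid_2: same shape, size and frame as lid_1. Of all three lids: in exactly one the rim is bent up 8 mm at one of the two corners beside the notch (x 59, y + or -39). Its top stays flat, and at rest it lies level on its other three corners, so pose at rest does not show it.
- lid_3: same shape, size and frame as lid_1. Of all three lids: pressed with 1 N or more on top of the bent corner (x 52, y + or -32), the warped lid rocks over by about 0.12 rad, that point dropping about 6 mm, and drops back when let go. Its other corners, and every corner of the sound lids, stay firm under 15 N.
- slab: flat pale stone slab, 220 (x) x 460 (y) x 30 mm, fixed on the worktop. Origin at the middle of its underside; its top is at z = 30 mm. The three lids lie on it side by side along its y.
- pan: open rectangular steel food pan, fixed. Flanged rim 150 (x) x 110 (y) mm outside, opening 110 x 70 mm, flat rim top at z = 65 mm. Origin at the middle of its underside. A lid lies on top of the rim, centred, its long side along the pan's x, either way round.
- tray: reject tray: open grey plastic tray, fixed, 192 (x) x 152 (y) mm outside, inside 182 x 142 mm, floor at z = 4 mm, wall top at z = 45 mm. Origin at the middle of its underside. Tray and pan stand at the two ends of the slab; which is where varies.
- sauce_1: red squeeze bottle, 54 mm across, 200 mm high, standing behind the slab; origin at the middle of its underside. Bystander.
- sauce_2: yellow squeeze bottle, 54 mm across, 200 mm high, standing behind the slab; origin at the middle of its underside. Bystander.
- kitchen_timer: white wind-up timer, 62 x 62 x 42 mm, standing behind the slab; origin at the middle of its underside. Bystander.

How it is judged:
By the outcome, as a careful person would: the job done as asked, in the order asked, and still so for the second after the job is handed in, with the robot touching nothing.
It also fails if it takes over 72 s, if anything falls off the work surface, if the arm or the gripper's body presses on something with over 40 N, if the wrist force passes 120 N, or if a joint passes its speed limit or range.

### The arm

A 6-joint arm with a two-finger parallel gripper is mounted at the origin on a cart in front of the work surface, level with it; the furniture and walls round the work are solid. World frame = base frame: x ahead of the robot, y to its left, z up, the work surface at z = 0. Lengths are in mm, angles in rad, forces in N, time in s.
With the tool pointing down it reaches from about 325 to 900 mm from the base axis. Payload 6.1 kg.
Tool frame: the origin (TCP) lies between the finger pads; the fingertips stand 25 mm ahead of it and the grasp point (between the pads) lies 6 mm ahead of it; z points along the fingers, y is the line along which they close (so a half turn about z gives the same grasp; the last joint's range is limited). The gripper opens to 87 mm and grips with 3 to 60 N. Pads are 19 mm wide; open, the fingers measure 117 mm over their backs; the gripper's body (75 mm by 190 mm) begins 51 mm behind the grasp point.
Start: joints at [-1.325, 0.22, 1.526, -0, 1.395, -0.126], TCP at [227.051, -582.292, 247.538] pointing down, gripper open.
Joint ranges: [-2.98, 2.98], [-0.91, 2.08], [0.09, 2.57], [-1.24, 4.39], [0.2, 2.65], [-2.68, 2.68]. Speed limits (rad/s): [2.57, 2.57, 3.01, 3.14, 3.14, 3.14].

### API

Orientations are given as a unit quaternion [w, x, y, z].
In Python, from rig import arm gives the robot as it stands. The module is installed in compiled form; this text tells all that it offers.
- The arm moves only by the tool arm_command, never from a script. Its argument "commands" is a list of rows, each an object of numbers: "wx", "wy", "wz": the turn, a rotation vector about the world's x, y, z in rad; "x", "y", "z": the shift along the world's x, y, z in cm; "claw": the opening in per cent of the stroke, from 0 (shut) to 100 (fully open). A call has 1 to 5 rows; each row shifts and turns the commanded pose from where the row before left it; what a row does not reach is not made up. A row lasts 1/8 s, in which the tool goes at most 62.5 mm and 10.7 degrees, less where a joint would pass 70% of its speed; a pose out of reach is approached as far as the arm can. A call with a gripper value outside its range is refused whole. The fingers move at their own pace and stop on an object; the grip force is fixed at half the most. Time passes only in rows, so rows that do not move let the fingers close. It gives the time, the measured TCP pose, the force, the opening and the grip force at its end, in the units of the state.
- arm.sense(): the state, without advancing time (a new reading comes with each control period).
- arm.capture(name): name is "scene" or "top"; returns the picture (480x640x3 uint8, red, green, blue); there is no depth.
- arm.camera_info(name): a dict with "K" (3x3 intrinsics, pixels), "k1" (the pictures are not rectified: a ray, as slopes to the right and down, at radius r is drawn at 1 + k1 r^2 times it, then the intrinsics apply), "R" (3x3) and "t" (3): a world point X has camera coordinates R X + t. Camera axes: x right, y down, z forward; pixel columns grow to the right and rows downward; lengths in mm; the calibration is good to about 2 mm. A picture is of the moment at which its call begins. camera_info takes no time and is no camera call.
- arm.close_job(): hands the job in; it is judged then, once.
The state is a dict: "time": time; "joints": joint angles; "qvel": joint speeds; "joint_torque": joint torques, N m; "position": TCP position; "eef_rot": TCP orientation; "ft_force": force on the tool from outside, world axes, zero at the start; "wrist_torque": the same for the moment, N m; "finger_gap": finger opening in mm; "gripper_force": force on a finger pad.
Only numpy, scipy, OpenCV 4.12 (cv2) and the standard library are available. Lean on these libraries where they do the work, as an engineer would, in place of code of your own. Each camera call takes 0.05 s, during which the arm holds its last target. There are 200 camera calls.

## Working session

There is one attempt and no reset: what is moved stays moved. The work goes in short steps, Python scripts to look and compute and a tool call to move; the robot and the scene stay as the last step left them, time stands still between calls to the robot, and variables do not carry over. Pictures are saved under pics/ and viewed, at most 10 in all, crops included, and the job is handed in when it is done.

Besides the shell and the picture viewer there is one more tool, called in YAML: its name, and indented under it one key for each argument. arm_command: Moves the arm, as the interface text tells. Its arguments: {"type":"object","properties":{"commands":{"type":"array"}},"required":["commands"]}

```bash
mkdir -p pics; cat > h.py <<'E'
import numpy as np, cv2
from rig import arm
def snap(n,f):
    im=arm.capture(n); cv2.imwrite('pics/'+f,im[:,:,::-1]); return im
def w(n,u,v,z):
    c=arm.camera_info(n);K=np.array(c['K']);R=np.array(c['R']);t=np.array(c['t'])
    d=np.array([(u-K[0,2])/K[0,0],(v-K[1,2])/K[1,1]]);s=d.copy()
    for _ in range(20): s=d/(1+c['k1']*(s@s))
    r=R.T@np.array([s[0],s[1],1]);o=-R.T@t
    return o+r*(z-o[2])/r[2]
E
python3 - <<'E'
from h import *
snap('top','t1.png');snap('scene','s1.png')
for n in('top','scene'):print(arm.camera_info(n))
print(arm.sense())
E
```

```text
{'K': array([[471.27776445,   0.        , 321.51585256],
       [  0.        , 471.27776445, 247.12555017],
       [  0.        ,   0.        ,   1.        ]]), 'k1': 0.000911358077734414, 'R': array([[ 0.15370689, -0.98810927,  0.00377609],
       [-0.96591769, -0.15105813, -0.21020099],
       [ 0.20827196,  0.02866195, -0.9776509 ]]), 't': array([-80.27922852, 614.09331674, 988.50292866])}
{'K': array([[556.57509577,   0.        , 311.0952436 ],
       [  0.        , 556.57509577, 240.83747598],
       [  0.        ,   0.        ,   1.        ]]), 'k1': 0.05420704578464509, 'R': array([[-0.87605273, -0.48202006, -0.01372156],
       [-0.27842895,  0.52885676, -0.80174051],
       [ 0.39371175, -0.69854648, -0.59751475]]), 't': array([ 518.18217323,  230.23618455, 1302.68686272])}
{'time': 0.1, 'joints': array([-1.32510094e+00,  2.21150945e-01,  1.52750354e+00, -1.19111583e-05,
        1.39469504e+00, -1.26048781e-01]), 'qvel': array([ 0.00035558, -0.00301791, -0.00308596, -0.00117689, -0.00159321,
        0.00037236]), 'joint_torque': array([ 2.49788272e-04, -4.95948637e+01, -3.88518584e+01,  7.01604411e-02,
        5.16531290e-02, -3.53990049e-05]), 'position': array([ 226.92151044, -581.79462619,  246.54070924]), 'eef_rot': array([-8.76515586e-04,  9.82774887e-01,  1.84804627e-01, -5.83717598e-05]), 'ft_force': array([0.16960437, 0.4281915 , 0.34692564]), 'wrist_torque': array([-0.01797476, -0.0062953 ,  0.02127935]), 'gripper_force': 0.0, 'finger_gap': 86.9803465037638}
```

View pics/t1.png

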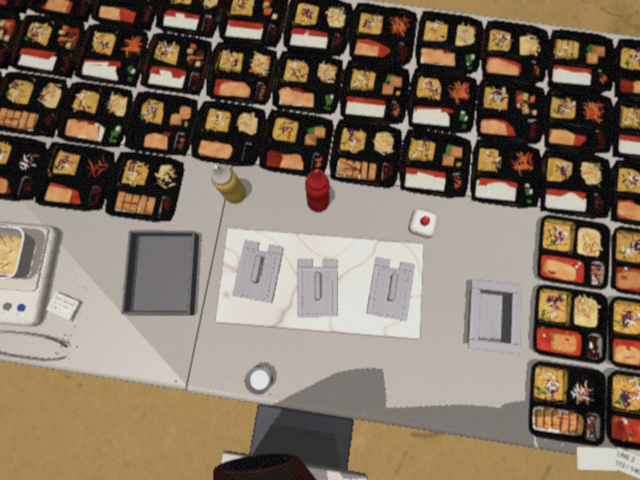

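View pics/s1.png

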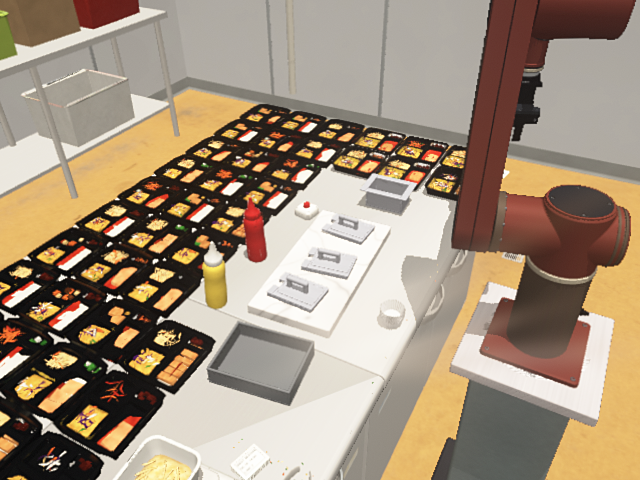

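The top view shows the tray at about (160,272), lids at (257,270), (318,287) and (390,288), the pan at (493,313), and notches pointing away from the robot. I'll enlarge it.

```bash
python3 - <<'E'
from h import *
im=cv2.imread('pics/t1.png')
cv2.imwrite('pics/c1.png',cv2.resize(im[230:330,225:425],None,fx=4,fy=4,interpolation=cv2.INTER_CUBIC))
a=cv2.resize(im[220:325,115:205],None,fx=4,fy=4,interpolation=cv2.INTER_CUBIC)
b=cv2.resize(im[265:370,455:535],None,fx=4,fy=4,interpolation=cv2.INTER_CUBIC)
cv2.imwrite('pics/c2.png',np.hstack([a,b]))
E
```

```text
(no output)
```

View pics/c1.png

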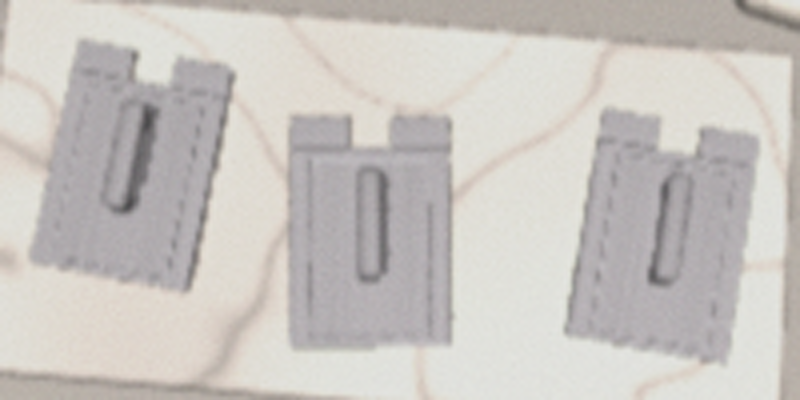

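View pics/c2.png

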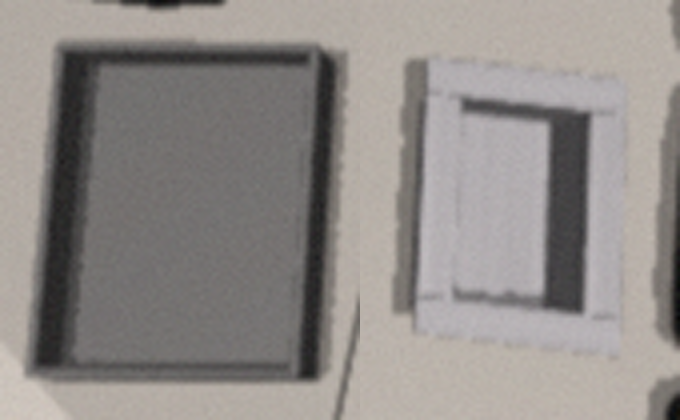

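```bash
python3 - <<'E'
from h import *
def rep(n,pts,ou,ov,z):
    P=np.array([w('top',ou+u/4-.375,ov+v/4-.375,z)[:2] for u,v in pts])
    if len(pts)==4:
        c=P.mean(0); ax=(P[0]+P[1]-P[2]-P[3])/2; ay=(P[0]+P[3]-P[1]-P[2])/2
        print(n,c.round(1),'len',np.hypot(*ax).round(1),np.hypot(*ay).round(1),'yaw x',np.arctan2(ax[1],ax[0]).round(3),'yaw y',np.arctan2(-ay[0],ay[1]).round(3))
    else: 
        d=P[0]-P[1];print(n,P.mean(0).round(1),np.hypot(*d).round(1),np.arctan2(d[1],d[0]).round(3))
rep('A',[(78,40),(235,62),(188,292),(30,263)],225,230,44)
rep('B',[(290,115),(452,115),(452,345),(290,349)],225,230,44)
rep('C',[(604,108),(759,133),(724,362),(566,335)],225,230,44)
rep('Ah',[(140,100),(120,212)],225,230,78)
rep('Bh',[(371,168),(371,282)],225,230,78)
rep('Ch',[(680,172),(660,285)],225,230,78)
rep('tray',[(58,45),(325,47),(318,378),(28,373)],115,220,45)
rep('pan',[(428,58),(627,80),(618,356),(415,333)],455-90,265,65)
for n,u,v,z in(('yellow',226,170,200),('red',317,177,200),('timer',424,220,42)):print(n,w('top',u,v,z).round())
E
```

```text
A [548.6 149.7] len 131.4 90.4 yaw x -0.023 yaw y -0.006
B [531.9  11. ] len 130.6 90.8 yaw x 0.156 yaw y 0.167
C [ 555.2 -151.2] len 130.6 88.5 yaw x -0.034 yaw y -0.011
Ah [547.4 146.7] 62.7 0.008
Bh [530.2  10.6] 62.2 0.156
Ch [ 553.4 -150. ] 62.9 -0.051
tray [511.8 366.2] len 187.6 156.6 yaw x 0.171 yaw y 0.142
pan [ 526.8 -380.7] len 149.4 109.0 yaw x 0.037 yaw y 0.043
yellow [718. 226. 200.]
red [731.  42. 200.]
timer [ 724. -209.   42.]
```

arm_command:
  commands:
    - {"x": 4.2, "y": 4.4, "wz": -0.08, "claw": 0}
    - {"x": 4.2, "y": 4.4, "wz": -0.08, "claw": 0}
    - {"x": 4.2, "y": 4.4, "wz": -0.08, "claw": 0}
    - {"x": 4.2, "y": 4.4, "wz": -0.08, "claw": 0}
    - {"x": 4.2, "y": 4.4, "wz": -0.08, "claw": 0}

```text
validation failed for argument at $.co...
```

arm_command:
  commands:
    - {"x": 4.2, "y": 4.4, "z": -1, "claw": 0}
    - {"x": 4.2, "y": 4.4, "z": -1, "claw": 0}
    - {"x": 4.2, "y": 4.4, "z": -1, "claw": 0}
    - {"x": 4.2, "y": 4.4, "z": -1, "claw": 0}
    - {"z": -6, "claw": 0}

```text
validation failed for argument at $.co...
```

arm_command:
  commands:
    - {"wx": 0, "wy": 0, "wz": -0.08, "x": 4.2, "y": 4.4, "z": 0, "claw": 0}
    - {"wx": 0, "wy": 0, "wz": -0.08, "x": 4.2, "y": 4.4, "z": 0, "claw": 0}
    - {"wx": 0, "wy": 0, "wz": -0.08, "x": 4.2, "y": 4.4, "z": 0, "claw": 0}
    - {"wx": 0, "wy": 0, "wz": -0.08, "x": 4.2, "y": 4.4, "z": 0, "claw": 0}
    - {"wx": 0, "wy": 0, "wz": -0.08, "x": 4.2, "y": 4.4, "z": 0, "claw": 0}

```text
time: 0.72
position: [438.0, -360.5, 247.2]
eef_rot: [-0.0, 1.0, -0.016, -0.0]
ft_force: [-1.2, -0.8, -0.1]
finger_gap: 44.7
gripper_force: 0.0
```

arm_command:
  commands:
    - {"wx": 0, "wy": 0, "wz": 0, "x": 4.2, "y": 4.4, "z": -1, "claw": 0}
    - {"wx": 0, "wy": 0, "wz": 0, "x": 4.2, "y": 4.4, "z": -1, "claw": 0}
    - {"wx": 0, "wy": 0, "wz": 0, "x": 4.2, "y": 4.4, "z": -1, "claw": 0}
    - {"wx": 0, "wy": 0, "wz": 0, "x": 4.1, "y": 4.4, "z": -6, "claw": 0}
    - {"wx": 0, "wy": 0, "wz": 0, "x": 0, "y": 0, "z": -6, "claw": 0}

```text
time: 1.35
position: [596.5, -195.5, 113.8]
eef_rot: [0.001, 1.0, -0.012, 0.002]
ft_force: [0.6, -1.0, -1.0]
finger_gap: 1.9
gripper_force: 0.0
```

arm_command:
  commands:
    - {"wx": 0, "wy": 0, "wz": 0, "x": 0.8, "y": 1.1, "z": -3.9, "claw": 0}
    - {"wx": 0, "wy": 0, "wz": 0, "x": 0, "y": 0, "z": -0.3, "claw": 0}
    - {"wx": 0, "wy": 0, "wz": 0, "x": 0, "y": 0, "z": -0.3, "claw": 0}
    - {"wx": 0, "wy": 0, "wz": 0, "x": 0, "y": 0, "z": -0.2, "claw": 0}
    - {"wx": 0, "wy": 0, "wz": 0, "x": 0, "y": 0, "z": 0, "claw": 0}

```text
time: 1.98
position: [601.2, -186.2, 69.2]
eef_rot: [-0.001, 1.0, -0.014, -0.0]
ft_force: [-8.6, 6.9, 20.8]
finger_gap: 0.4
gripper_force: 9.7
```

arm_command:
  commands:
    - {"wx": 0, "wy": 0, "wz": 0, "x": 0, "y": 0, "z": 1.5, "claw": 0}
    - {"wx": 0, "wy": 0, "wz": 0, "x": 0.2, "y": 5.9, "z": 0, "claw": 0}
    - {"wx": 0, "wy": 0, "wz": 0, "x": 0, "y": 0.5, "z": -0.7, "claw": 0}
    - {"wx": 0, "wy": 0, "wz": 0, "x": 0, "y": 0, "z": -0.5, "claw": 0}
    - {"wx": 0, "wy": 0, "wz": 0, "x": 0, "y": 0, "z": -0.2, "claw": 0}

```text
time: 2.6
position: [602.9, -123.8, 66.8]
eef_rot: [0.0, 1.0, -0.015, -0.0]
ft_force: [-0.3, 0.4, 1.1]
finger_gap: 0.2
gripper_force: 0.3
```

arm_command:
  commands:
    - {"wx": 0, "wy": 0, "wz": 0, "x": 0, "y": 0, "z": -0.3, "claw": 0}
    - {"wx": 0, "wy": 0, "wz": 0, "x": 0, "y": 0, "z": -0.2, "claw": 0}
    - {"wx": 0, "wy": 0, "wz": 0, "x": 0, "y": 0, "z": -0.1, "claw": 0}
    - {"wx": 0, "wy": 0, "wz": 0, "x": 0, "y": 0, "z": 0, "claw": 0}

```text
time: 3.1
position: [603.6, -123.9, 64.0]
eef_rot: [0.0, 1.0, -0.014, 0.0]
ft_force: [-5.8, 1.5, 17.9]
finger_gap: 0.6
gripper_force: 8.0
```

```bash
python3 - <<'E'
from h import *
s=arm.sense();print(s['position'],s['ft_force'])
snap('top','t2.png')
E
```

```text
[ 603.60100795 -123.94164753   63.95078739] [-5.82422452  1.49623489 17.90446128]
```

arm_command:
  commands:
    - {"wx": 0, "wy": 0, "wz": 0, "x": 0, "y": 0, "z": 5.4, "claw": 60}
    - {"wx": 0, "wy": 0, "wz": 0, "x": -5, "y": -2.6, "z": 0, "claw": 60}
    - {"wx": 0, "wy": 0, "wz": 0, "x": 0, "y": 0, "z": 0, "claw": 60}
    - {"wx": 0, "wy": 0, "wz": 0, "x": 0, "y": 0, "z": 0, "claw": 60}
    - {"wx": 0, "wy": 0, "wz": 0, "x": 0, "y": 0, "z": 0, "claw": 60}

```text
time: 3.78
position: [554.0, -149.0, 115.4]
eef_rot: [-0.0, 1.0, -0.014, 0.0]
ft_force: [0.2, 0.2, 0.1]
finger_gap: 42.3
gripper_force: 0.0
```

```bash
python3 - <<'E'
from h import *
a=snap('top','t2.png');b=snap('scene','s2.png')
a=cv2.resize(a[230:350,300:430],None,fx=3,fy=3,interpolation=cv2.INTER_CUBIC);b=cv2.resize(b[180:300,290:420],None,fx=3,fy=3,interpolation=cv2.INTER_CUBIC)
cv2.imwrite('pics/c3.png',np.hstack([a,b])[:,:,::-1])
E
```

```text
(no output)
```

View pics/c3.png

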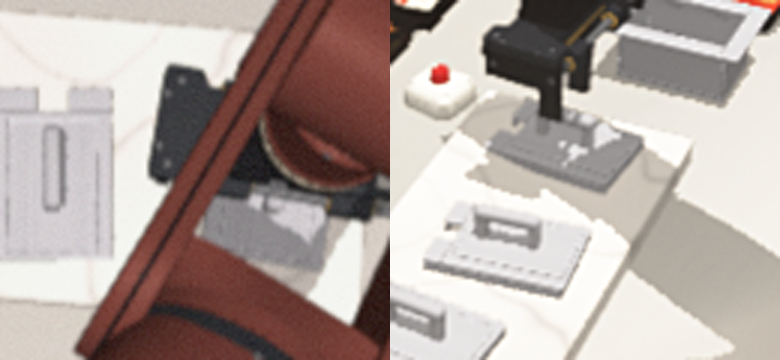

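The scene crop shows the warped lid lying level again under the gripper, with the fingers straddling its handle at about (550,110). I'll grasp it.

arm_command:
  commands:
    - {"wx": 0, "wy": 0, "wz": 0, "x": 0, "y": 0, "z": -2.8, "claw": 60}
    - {"wx": 0, "wy": 0, "wz": 0, "x": 0, "y": 0, "z": -1, "claw": 60}
    - {"wx": 0, "wy": 0, "wz": 0, "x": 0, "y": 0, "z": 0, "claw": 0}
    - {"wx": 0, "wy": 0, "wz": 0, "x": 0, "y": 0, "z": 0, "claw": 0}
    - {"wx": 0, "wy": 0, "wz": 0, "x": 0, "y": 0, "z": 0, "claw": 0}

```text
time: 4.5
position: [553.9, -149.2, 78.4]
eef_rot: [0.0, 1.0, -0.014, 0.001]
ft_force: [0.2, 0.1, -0.4]
finger_gap: 29.8
gripper_force: 0.0
```

arm_command:
  commands:
    - {"wx": 0, "wy": 0, "wz": 0, "x": 0, "y": 0, "z": 0, "claw": 0}
    - {"wx": 0, "wy": 0, "wz": 0, "x": 0, "y": 0, "z": 0, "claw": 0}
    - {"wx": 0, "wy": 0, "wz": 0, "x": 0, "y": 0, "z": 2, "claw": 0}
    - {"wx": 0, "wy": 0, "wz": 0, "x": 0, "y": 0, "z": 5, "claw": 0}
    - {"wx": 0, "wy": 0, "wz": 0, "x": 0, "y": 0, "z": 3, "claw": 0}

```text
time: 5.12
position: [553.9, -149.1, 180.8]
eef_rot: [0.0, 1.0, -0.014, 0.001]
ft_force: [0.7, -0.3, -3.0]
finger_gap: 14.1
gripper_force: 29.5
```

arm_command:
  commands:
    - {"wx": 0, "wy": 0, "wz": 0.02, "x": -0.5, "y": 3, "z": 0, "claw": 0}
    - {"wx": 0, "wy": 0, "wz": 0.02, "x": -0.5, "y": 5.5, "z": 0, "claw": 0}
    - {"wx": 0, "wy": 0, "wz": 0.02, "x": -0.5, "y": 5.5, "z": 0, "claw": 0}
    - {"wx": 0, "wy": 0, "wz": 0.02, "x": -0.5, "y": 5.5, "z": 0, "claw": 0}
    - {"wx": 0, "wy": 0, "wz": 0.02, "x": -0.5, "y": 5.5, "z": 0, "claw": 0}

```text
time: 5.75
position: [527.7, 102.8, 178.5]
eef_rot: [-0.0, 0.999, 0.036, 0.0]
ft_force: [1.1, -0.9, -3.0]
finger_gap: 13.6
gripper_force: 29.5
```

arm_command:
  commands:
    - {"wx": 0, "wy": 0, "wz": 0.02, "x": -0.5, "y": 5.5, "z": 0, "claw": 0}
    - {"wx": 0, "wy": 0, "wz": 0.02, "x": -0.5, "y": 5.5, "z": 0, "claw": 0}
    - {"wx": 0, "wy": 0, "wz": 0.02, "x": -0.4, "y": 5.5, "z": 0, "claw": 0}
    - {"wx": 0, "wy": 0, "wz": 0.02, "x": -0.3, "y": 5.5, "z": 0, "claw": 0}
    - {"wx": 0, "wy": 0, "wz": 0.01, "x": 0, "y": 4.5, "z": 0, "claw": 0}

```text
time: 6.38
position: [510.4, 368.3, 178.4]
eef_rot: [-0.0, 0.997, 0.082, 0.0]
ft_force: [0.8, -0.2, -1.8]
finger_gap: 13.6
gripper_force: 29.5
```

arm_command:
  commands:
    - {"wx": 0, "wy": 0, "wz": 0, "x": 0, "y": 0, "z": -4, "claw": 0}
    - {"wx": 0, "wy": 0, "wz": 0, "x": 0, "y": 0, "z": -4, "claw": 0}
    - {"wx": 0, "wy": 0, "wz": 0, "x": 0, "y": 0, "z": -3, "claw": 0}
    - {"wx": 0, "wy": 0, "wz": 0, "x": 0, "y": 0, "z": -0.9, "claw": 0}
    - {"wx": 0, "wy": 0, "wz": 0, "x": 0, "y": 0, "z": 0, "claw": 0}

```text
time: 7.0
position: [511.2, 366.1, 58.8]
eef_rot: [0.0, 0.997, 0.081, -0.0]
ft_force: [-0.2, 0.1, -2.3]
finger_gap: 13.7
gripper_force: 29.7
```

arm_command:
  commands:
    - {"wx": 0, "wy": 0, "wz": 0, "x": 0, "y": 0, "z": -0.2, "claw": 0}
    - {"wx": 0, "wy": 0, "wz": 0, "x": 0, "y": 0, "z": -0.2, "claw": 0}
    - {"wx": 0, "wy": 0, "wz": 0, "x": 0, "y": 0, "z": -0.1, "claw": 0}
    - {"wx": 0, "wy": 0, "wz": 0, "x": 0, "y": 0, "z": 0, "claw": 0}

```text
time: 7.5
position: [511.3, 366.1, 53.6]
eef_rot: [-0.0, 0.997, 0.081, 0.0]
ft_force: [0.2, 0.0, -2.2]
finger_gap: 13.6
gripper_force: 29.7
```

arm_command:
  commands:
    - {"wx": 0, "wy": 0, "wz": 0, "x": 0, "y": 0, "z": -0.1, "claw": 0}
    - {"wx": 0, "wy": 0, "wz": 0, "x": 0, "y": 0, "z": -0.1, "claw": 0}
    - {"wx": 0, "wy": 0, "wz": 0, "x": 0, "y": 0, "z": 0, "claw": 0}

```text
time: 7.88
position: [511.3, 366.3, 52.0]
eef_rot: [-0.0, 0.997, 0.081, 0.0]
ft_force: [-3.0, 0.9, 4.1]
finger_gap: 13.9
gripper_force: 29.8
```

arm_command:
  commands:
    - {"wx": 0, "wy": 0, "wz": 0, "x": 0, "y": 0, "z": 0, "claw": 50}
    - {"wx": 0, "wy": 0, "wz": 0, "x": 0, "y": 0, "z": 0, "claw": 50}
    - {"wx": 0, "wy": 0, "wz": 0, "x": 0, "y": 0, "z": 0, "claw": 50}
    - {"wx": 0, "wy": 0, "wz": 0, "x": 0, "y": 0, "z": 3, "claw": 50}
    - {"wx": 0, "wy": 0, "wz": 0, "x": 0, "y": 0, "z": 5.5, "claw": 50}

```text
time: 8.5
position: [509.3, 364.9, 134.2]
eef_rot: [0.001, 0.997, 0.081, -0.003]
ft_force: [0.8, 0.4, -0.6]
finger_gap: 42.8
gripper_force: 0.0
```

arm_command:
  commands:
    - {"wx": 0, "wy": 0, "wz": 0, "x": 0.2, "y": -5.6, "z": 0, "claw": 50}
    - {"wx": 0, "wy": 0, "wz": 0, "x": 0.2, "y": -6, "z": 0, "claw": 50}
    - {"wx": 0, "wy": 0, "wz": 0, "x": 0.3, "y": -6, "z": 0, "claw": 50}
    - {"wx": 0, "wy": 0, "wz": 0, "x": 0.3, "y": -6, "z": 0, "claw": 50}
    - {"wx": 0, "wy": 0, "wz": 0, "x": 0.3, "y": -6, "z": 0, "claw": 50}

```text
time: 9.12
position: [524.2, 68.2, 136.7]
eef_rot: [0.0, 0.997, 0.081, 0.001]
ft_force: [0.9, -0.3, 0.1]
finger_gap: 43.3
gripper_force: 0.0
```

arm_command:
  commands:
    - {"wx": 0, "wy": 0, "wz": 0, "x": 0.6, "y": -5.9, "z": 0, "claw": 50}
    - {"wx": 0, "wy": 0, "wz": 0, "x": 0, "y": 0, "z": 0, "claw": 50}
    - {"wx": 0, "wy": 0, "wz": 0, "x": 0, "y": 0, "z": 0, "claw": 50}

```text
time: 9.5
position: [530.1, 11.2, 136.3]
eef_rot: [-0.0, 0.997, 0.08, -0.0]
ft_force: [0.1, -0.2, -0.1]
finger_gap: 43.5
gripper_force: 0.0
```

```bash
python3 - <<'E'
from h import *
print(arm.sense()['position'])
b=snap('scene','s3.png')
cv2.imwrite('pics/c4.png',cv2.resize(b[160:420,190:430],None,fx=2.3,fy=2.3,interpolation=cv2.INTER_CUBIC)[:,:,::-1])
E
```

```text
[530.13100716  11.17507242 136.3170545 ]
```

View pics/c4.png

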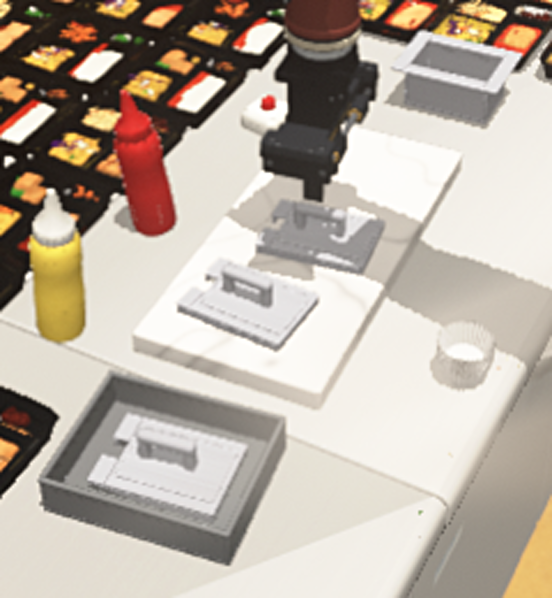

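The warped lid lies flat in the tray at about (170,460), and the gripper is above the middle lid. I'll grasp that one.

arm_command:
  commands:
    - {"wx": 0, "wy": 0, "wz": 0, "x": 0, "y": 0, "z": -4, "claw": 50}
    - {"wx": 0, "wy": 0, "wz": 0, "x": 0, "y": 0, "z": -1.8, "claw": 50}
    - {"wx": 0, "wy": 0, "wz": 0, "x": 0, "y": 0, "z": 0, "claw": 50}
    - {"wx": 0, "wy": 0, "wz": 0, "x": 0, "y": 0, "z": 0, "claw": 0}
    - {"wx": 0, "wy": 0, "wz": 0, "x": 0, "y": 0, "z": 0, "claw": 0}

```text
time: 10.18
position: [531.3, 11.1, 79.7]
eef_rot: [0.0, 0.997, 0.081, 0.001]
ft_force: [-0.1, -0.5, -0.2]
finger_gap: 30.9
gripper_force: 0.0
```

arm_command:
  commands:
    - {"wx": 0, "wy": 0, "wz": 0, "x": 0, "y": 0, "z": 0, "claw": 0}
    - {"wx": 0, "wy": 0, "wz": 0, "x": 0, "y": 0, "z": 0, "claw": 0}
    - {"wx": 0, "wy": 0, "wz": 0, "x": 0, "y": 0, "z": 2, "claw": 0}
    - {"wx": 0, "wy": 0, "wz": 0, "x": 0, "y": 0, "z": 5, "claw": 0}
    - {"wx": 0, "wy": 0, "wz": 0, "x": 0, "y": 0, "z": 3, "claw": 0}

```text
time: 10.8
position: [530.6, 11.0, 180.2]
eef_rot: [0.0, 0.997, 0.081, 0.001]
ft_force: [0.8, -0.4, -2.8]
finger_gap: 13.7
gripper_force: 30.0
```

arm_command:
  commands:
    - {"wx": 0, "wy": 0, "wz": -0.02, "x": 0, "y": -3, "z": 0, "claw": 0}
    - {"wx": 0, "wy": 0, "wz": -0.02, "x": -0.1, "y": -5.5, "z": 0, "claw": 0}
    - {"wx": 0, "wy": 0, "wz": -0.02, "x": -0.1, "y": -5.5, "z": 0, "claw": 0}
    - {"wx": 0, "wy": 0, "wz": -0.02, "x": -0.1, "y": -5.5, "z": 0, "claw": 0}
    - {"wx": 0, "wy": 0, "wz": -0.02, "x": -0.1, "y": -5.5, "z": 0, "claw": 0}

```text
time: 11.42
position: [525.5, -240.4, 177.8]
eef_rot: [-0.0, 1.0, 0.03, -0.0]
ft_force: [-0.1, 0.5, -3.1]
finger_gap: 13.2
gripper_force: 30.0
```

arm_command:
  commands:
    - {"wx": 0, "wy": 0, "wz": -0.02, "x": 0, "y": -5.5, "z": 0, "claw": 0}
    - {"wx": 0, "wy": 0, "wz": 0, "x": 0, "y": -5.5, "z": 0, "claw": 0}
    - {"wx": 0, "wy": 0, "wz": 0, "x": 0, "y": -3.1, "z": 0, "claw": 0}
    - {"wx": 0, "wy": 0, "wz": 0, "x": 0, "y": 0, "z": 0, "claw": 0}
    - {"wx": 0, "wy": 0, "wz": 0, "x": 0, "y": 0, "z": 0, "claw": 0}

```text
time: 12.05
position: [525.7, -379.0, 177.4]
eef_rot: [-0.001, 1.0, 0.021, -0.001]
ft_force: [-0.8, 0.2, -3.6]
finger_gap: 13.7
gripper_force: 30.0
```

arm_command:
  commands:
    - {"wx": 0, "wy": 0, "wz": 0, "x": 0.1, "y": -0.2, "z": -3, "claw": 0}
    - {"wx": 0, "wy": 0, "wz": 0, "x": 0, "y": 0, "z": -2, "claw": 0}
    - {"wx": 0, "wy": 0, "wz": 0, "x": 0, "y": 0, "z": -0.7, "claw": 0}
    - {"wx": 0, "wy": 0, "wz": 0, "x": 0, "y": 0, "z": 0, "claw": 0}

```text
time: 12.55
position: [527.1, -381.2, 120.9]
eef_rot: [-0.0, 1.0, 0.021, -0.0]
ft_force: [-0.4, 0.3, -3.4]
finger_gap: 13.7
gripper_force: 30.0
```

```bash
python3 - <<'E'
from h import *
print(arm.sense()['position'])
a=snap('top','t4.png');b=snap('scene','s4.png')
a=cv2.resize(a[260:360,445:545],None,fx=4,fy=4,interpolation=cv2.INTER_CUBIC);b=cv2.resize(b[140:240,340:440],None,fx=4,fy=4,interpolation=cv2.INTER_CUBIC)
cv2.imwrite('pics/c5.png',np.hstack([a,b])[:,:,::-1])
E
```

```text
[ 527.0871372  -381.17726762  120.89147026]
```

View pics/c5.png

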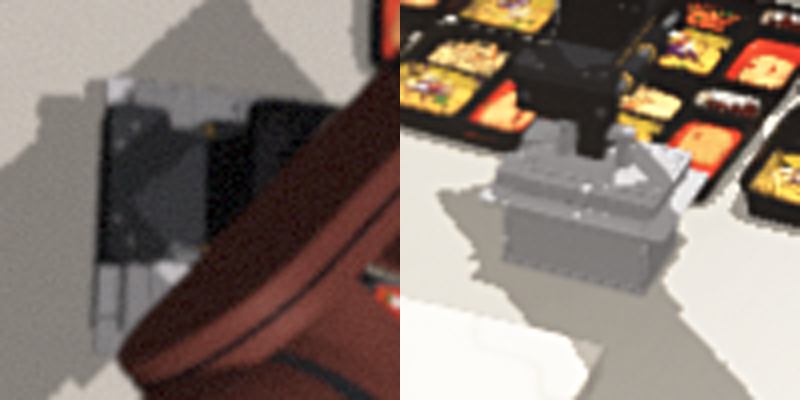

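The lid hovers centred over the pan, at about (600,180) in the scene half. I'll lower it gently.

arm_command:
  commands:
    - {"wx": 0, "wy": 0, "wz": 0, "x": 0, "y": 0, "z": -0.3, "claw": 0}
    - {"wx": 0, "wy": 0, "wz": 0, "x": 0, "y": 0, "z": -0.2, "claw": 0}
    - {"wx": 0, "wy": 0, "wz": 0, "x": 0, "y": 0, "z": -0.1, "claw": 0}
    - {"wx": 0, "wy": 0, "wz": 0, "x": 0, "y": 0, "z": 0, "claw": 0}

```text
time: 13.15
position: [527.1, -381.9, 115.2]
eef_rot: [-0.0, 1.0, 0.021, -0.0]
ft_force: [-0.4, 0.6, -3.5]
finger_gap: 13.5
gripper_force: 30.0
```

arm_command:
  commands:
    - {"wx": 0, "wy": 0, "wz": 0, "x": 0, "y": 0, "z": -0.1, "claw": 0}
    - {"wx": 0, "wy": 0, "wz": 0, "x": 0, "y": 0, "z": -0.1, "claw": 0}
    - {"wx": 0, "wy": 0, "wz": 0, "x": 0, "y": 0, "z": 0, "claw": 0}

```text
time: 13.52
position: [527.3, -382.0, 114.1]
eef_rot: [0.0, 1.0, 0.021, 0.0]
ft_force: [-3.0, 2.4, 2.3]
finger_gap: 13.8
gripper_force: 30.0
```

Contact. I'll release, lift and move clear of the view.

arm_command:
  commands:
    - {"wx": 0, "wy": 0, "wz": 0, "x": 0, "y": 0, "z": 0, "claw": 50}
    - {"wx": 0, "wy": 0, "wz": 0, "x": 0, "y": 0, "z": 0, "claw": 50}
    - {"wx": 0, "wy": 0, "wz": 0, "x": 0, "y": 0, "z": 0, "claw": 50}
    - {"wx": 0, "wy": 0, "wz": 0, "x": 0, "y": 0, "z": 3, "claw": 50}
    - {"wx": 0, "wy": 0, "wz": 0, "x": 0, "y": 0, "z": 6, "claw": 50}

```text
time: 14.15
position: [525.5, -380.4, 200.5]
eef_rot: [-0.003, 1.0, 0.021, -0.003]
ft_force: [0.1, 0.4, -0.2]
finger_gap: 43.1
gripper_force: 0.0
```

arm_command:
  commands:
    - {"wx": 0, "wy": 0, "wz": 0, "x": -3, "y": 5, "z": 2, "claw": 50}
    - {"wx": 0, "wy": 0, "wz": 0, "x": -3, "y": 5, "z": 0, "claw": 50}
    - {"wx": 0, "wy": 0, "wz": 0, "x": -3, "y": 5, "z": 0, "claw": 50}
    - {"wx": 0, "wy": 0, "wz": 0, "x": 0, "y": 6, "z": 0, "claw": 50}
    - {"wx": 0, "wy": 0, "wz": 0, "x": 0, "y": 3, "z": 0, "claw": 50}

```text
time: 14.78
position: [436.7, -139.7, 223.6]
eef_rot: [-0.0, 1.0, 0.021, 0.0]
ft_force: [0.6, -1.3, -1.3]
finger_gap: 43.6
gripper_force: 0.0
```

```bash
python3 - <<'E'
from h import *
a=snap('top','t5.png')
cv2.imwrite('pics/c6.png',np.vstack([cv2.resize(a[150:350,110:550],None,fx=1.5,fy=1.5),np.hstack([cv2.resize(a[270:360,455:545],None,fx=3,fy=3,interpolation=cv2.INTER_CUBIC),cv2.resize(a[225:315,115:245],None,fx=3,fy=3,interpolation=cv2.INTER_CUBIC)])])[:,:,::-1])
E
```

```text
(no output)
```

View pics/c6.png

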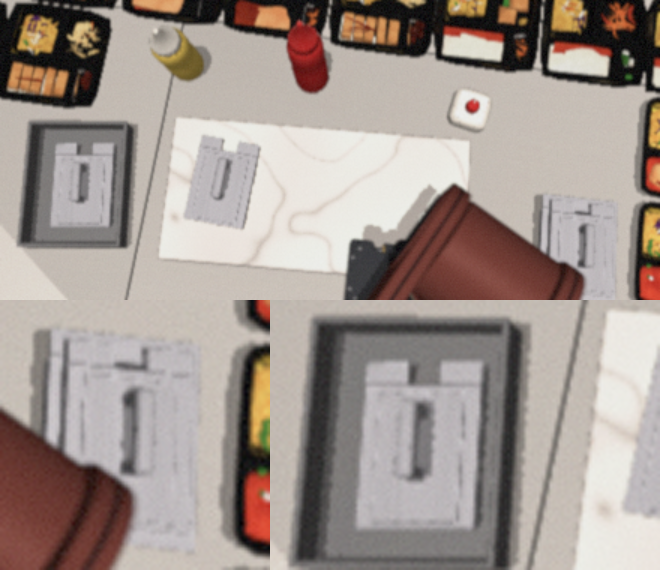

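The pan lid's handle runs (140,390)–(135,475) in the lower-left crop; its placement gets a quick check.

```bash
python3 - <<'E'
from h import *
f=lambda u,v,z:w('top',455+u/3-.33,270+(v-300)/3-.33,z).round(1)
print('handle',f(140,389,113),f(134,475,113)); print('lid far-left',f(68,334,79),'pan far-left',f(50,328,65), f(200,345,65))
s=np.array([np.cos(.04),np.sin(.04)]);n=np.array([-s[1],s[0]])
print('expected lid FL',np.array([526.8,-380.7])+65*s+45*n,'pan FL',np.array([526.8,-380.7])+75*s+55*n)
E
```

```text
handle [ 556.9 -373.8  113. ] [ 497.2 -374.1  113. ]
lid far-left [ 594.1 -331.6   79. ] pan far-left [ 599.2 -322.5   65. ] [ 603.6 -432.5   65. ]
expected lid FL [ 589.94848689 -333.13668848] pan FL [ 599.54059462 -322.74479407]
```

```bash
python3 -c "
from rig import arm
print(arm.close_job())"
```

```text
the job is handed in; nothing more can be done
None
```

I found the warped lid (the one that lay at the pan end of the slab), rocked it there and laid it flat in the reject tray; the middle lid is on the pan, centred to within a few mm, the third was never touched, and the job was handed in at about 15 s (no verdict returned).

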